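# Return the setting standards from the soaking plate to their storage nests

## Task

The row of four micrometer setting standards has reached room temperature on the aluminium soaking plate. Put each one away in its own nest in the wooden storage tray, the one made for its length, lying fully down in both V saddles between the end cheeks. Set them down gently, never drop one or knock one against another, and leave the outside micrometer and the bottle where they are.

Things in the scene. Friction and masses are not known exactly. Their poses are not given: they have to be found in the camera images.
- rod_75_mid (a point): Setting standard, 75 mm long: steel rod 10 mm in diameter, black grip sleeve 16 mm in diameter and 30 mm long round its middle. Point: its centre, on the axis; x along the rod. Starts level in a row of four, 60 mm apart, shuffled, on the soaking plate, axis 45 mm above the bench. Neighbouring grips leave 44 mm free beside it: do not open the fingers far wider than the grip.
- rod_100_mid (a point): Setting standard, 100 mm long: steel rod 10 mm in diameter, black grip sleeve 16 mm in diameter and 30 mm long round its middle. Point: its centre, on the axis; x along the rod. Starts in the same row. Soaking plate: fixed grey aluminium slab 180 x 256 mm, top 15 mm above the bench, with two dark grey notched rails that the rods lie across.
- rod_125_mid (a point): Setting standard, 125 mm long: steel rod 10 mm in diameter, black grip sleeve 16 mm in diameter and 30 mm long round its middle. Point: its centre, on the axis; x along the rod. Starts in the same row. Rails: 8 mm thick, inner faces 44 mm apart, tops 53 mm above the bench; the grip hangs free between them, 30 mm above the slab.
- rod_150_mid (a point): Setting standard, 150 mm long: steel rod 10 mm in diameter, black grip sleeve 16 mm in diameter and 30 mm long round its middle. Point: its centre, on the axis; x along the rod. Starts in the same row. The standards weigh 50 to 115 g, longer ones more. Plate and nest tray lie one on the robot's left, one on its right, each turned by up to 0.3 rad.
- nest_75_seat (a point): Nest for the 75 mm standard: pale wooden block 109 x 46 mm, end cheeks 95 mm apart inside. Point: where the seated rod's centre belongs, 45 mm above the bench; x along the nest (rod either way round), z up. The four nests lie parallel in a row, 60 mm apart, shuffled, fixed in a wooden tray 220 x 268 mm with an 18 mm rim; all start empty.
- nest_100_seat (a point): Nest for the 100 mm standard: pale wooden block 134 x 46 mm, end cheeks 120 mm apart inside. Point: where the seated rod's centre belongs, 45 mm above the bench; x along the nest (rod either way round), z up. All nests: two V saddles carry the rod and centre it sideways, 44 mm free between them for the fingers, V mouth 26 mm wide, tops 53 mm above the bench.
- nest_125_seat (a point): Nest for the 125 mm standard: pale wooden block 159 x 46 mm, end cheeks 145 mm apart inside. Point: where the seated rod's centre belongs, 45 mm above the bench; x along the nest (rod either way round), z up. All nests: cheek tops 48 mm above the bench, cheeks 34 mm wide and 7 mm thick; nest floor between the saddles 14 mm above the bench.
- nest_150_seat (a point): Nest for the 150 mm standard: pale wooden block 184 x 46 mm, end cheeks 170 mm apart inside. Point: where the seated rod's centre belongs, 45 mm above the bench; x along the nest (rod either way round), z up. All nests: saddles 8 mm thick, 26 mm either side of the middle, 34 mm wide, V flanks at 50 degrees.
- micrometer: Outside micrometer lying flat on the bench beyond the racks, to be left alone: a grey U frame with a steel thimble, about 185 mm along its y, 60 mm along its x, 17 mm high. Origin on its underside, on the spindle axis.
- bottle: White bottle of cleaning fluid standing on the bench beyond the racks on the robot's left, to be left alone: 44 mm in diameter, 95 mm high, origin at the centre of its underside. (A closed dark wooden gauge block case, 100 x 170 x 47 mm, lies in the same way beyond the racks on the right.)
Things that resemble listed ones, but are neither listed nor needed, are in the scene too. Leave any blue look-alike of the part that bears rod_125_mid alone. What is shaped like the part that bears rod_100_mid but purple is not meant.

How it is judged:
At the end, for the whole second after the job is handed in: Each standard lies at rest and released in the nest of its own length: its centre within 13 mm of the nest's point in plan and within 4 mm of it in height, parallel to the nest within 0.08 rad; the micrometer and the bottle are within 20 mm of where they began, and the bottle is upright (horizontal distance between rod_75_mid and nest_75_seat below 0.013 m and z of rod_75_mid in the frame of nest_75_seat between -0.004 and 0.004 m and angle between the x axis of rod_75_mid and the x axis of nest_75_seat, either way round below 0.08 rad and linear speed of each of rod_75, rod_100, rod_125, rod_150 below 0.02 m/s and horizontal distance between rod_100_mid and nest_100_seat below 0.013 m and z of rod_100_mid in the frame of nest_100_seat between -0.004 and 0.004 m and angle between the x axis of rod_100_mid and the x axis of nest_100_seat, either way round below 0.08 rad and horizontal distance between rod_125_mid and nest_125_seat below 0.013 m and z of rod_125_mid in the frame of nest_125_seat between -0.004 and 0.004 m and angle between the x axis of rod_125_mid and the x axis of nest_125_seat, either way round below 0.08 rad and horizontal distance between rod_150_mid and nest_150_seat below 0.013 m and z of rod_150_mid in the frame of nest_150_seat between -0.004 and 0.004 m and angle between the x axis of rod_150_mid and the x axis of nest_150_seat, either way round below 0.08 rad and distance of each of micrometer, bottle from where it was at the start of the episode below 0.02 m and angle between bottle's own z axis and vertical below 0.2 rad); the robot touches nothing.
It fails at once if a standard is dropped off the racks (its centre less than 20 mm above the bench), or falls into a rack (faster than 0.6 m/s within 10 mm of its seated height) (height (world z) of any of rod_75_mid, rod_100_mid, rod_125_mid, rod_150_mid below 0.02 m or (height (world z) of rod_75_mid below 0.055 m and linear speed of rod_75 above 0.6 m/s) or (height (world z) of rod_100_mid below 0.055 m and linear speed of rod_100 above 0.6 m/s) or (height (world z) of rod_125_mid below 0.055 m and linear speed of rod_125 above 0.6 m/s) or (height (world z) of rod_150_mid below 0.055 m and linear speed of rod_150 above 0.6 m/s)).
It fails at once if two standards are knocked together (more than 2 N between them) (contact force between rod_75 and rod_100 above 2 N or contact force between any of rod_75, rod_100 and rod_125 above 2 N or contact force between any of rod_75, rod_100, rod_125 and rod_150 above 2 N).
It fails at once if the micrometer or the bottle is pushed more than 20 mm, or the bottle is tipped (distance of any of micrometer, bottle from where it was at the start of the episode above 0.02 m or angle between bottle's own z axis and vertical above 0.2 rad).
It also fails if it takes over 115 s, if anything falls off the work surface, if the arm or the gripper's body presses on something with over 40 N, if the wrist force passes 120 N, or if a joint passes its speed limit or range.

## Robot

A 7-joint arm with a two-finger parallel gripper is mounted at the origin on the work surface. World frame = base frame: x ahead of the robot, y to its left, z up, the work surface at z = 0. Lengths are in m, angles in rad, forces in N, time in s.
With the tool pointing down it reaches from about 0.425 to 0.925 m from the base axis. Payload 6.8 kg.
Tool frame: the origin (TCP) lies between the finger pads; the fingertips stand r.tcp_to_tips ahead of it and the grasp point (between the pads) lies 3 mm ahead of it (r.tcp_to_tips is the distance from the TCP to the fingertips, in m); z points along the fingers, y is the line along which they close (so a half turn about z gives the same grasp; the last joint's range is limited). The gripper opens to 85 mm and grips with 20 to 120 N. Pads are 22 mm wide; open, the fingers measure 114 mm over their backs; the gripper's body (76 mm by 85 mm) begins 54 mm behind the grasp point. The pads swing forward as they close: fully open they stand 13 mm farther back than shut.
Start: joints at [-1.311, 0.477, 0.022, 1.555, -0.011, 1.109, -0.083], TCP at [0.243, 0.63, 0.253] pointing down, gripper open.
Joint ranges: [-2.96, 2.96], [-0.34, 2.1], [-1.41, 1.46], [0.24, 2.44], [-1.37, 4.51], [0.17, 1.92], [-2.96, 2.96]. Speed limits (rad/s): [2.39, 2.39, 3.14, 3.14, 3.14, 3.14, 3.14].

## Interface

Orientations are given as a rotation vector (axis times angle).
In Python, from bench import r gives the robot as it stands. The module is installed in compiled form; this text tells all that it offers.
- The arm moves only by the tool step_arm, never from a script. Its argument "moves" is a list of rows, each an object of numbers: "rx", "ry", "rz": the turn, a rotation vector about the tool's x, y, z in degrees; "dx", "dy", "dz": the shift along the tool's x, y, z in mm; "gripper": the opening, from -1 (shut) to 1 (fully open). In form: [{"rx": .., "ry": .., "rz": .., "dx": .., "dy": .., "dz": .., "gripper": ..}, ...]. A call has 1 to 20 rows; each row shifts and turns the commanded pose from where the row before left it, along the tool's axes as they then stand; what a row does not reach is not made up. A row lasts 1/8 s, in which the tool goes at most 62.5 mm and 10.7 degrees, less where a joint would pass 70% of its speed; a pose out of reach is approached as far as the arm can. A call is refused whole if a number of a shift passes 62.5 or a number of a turn 10.7, either way. A call with a gripper value outside its range is refused whole. The fingers move at their own pace and stop on an object; "grip_force" is the grip in N (left out, the last holds). Time passes only in rows, so rows that do not move let the fingers close. It gives the time, the measured TCP pose, the force, the opening and the grip force at its end, in the units of the state.
- r.get_obs(): the state, without advancing time (a new reading comes with each control period).
- r.grab_frame(name): name is "scene" or "top" or "wrist"; returns the picture (420x560x3 uint8, blue, green, red); there is no depth.
- r.camera_info(name): a dict with "mtx" (3x3 intrinsics, pixels), "D" ([k1, k2, p1, p2, k3] as OpenCV has them; the pictures are not rectified), "rvec" (rotation vector, rad) and "tvec" (3), from world to camera coordinates, as OpenCV has them. Camera axes: x right, y down, z forward; pixel columns grow to the right and rows downward; lengths in m; the calibration is good to about 2 mm. A picture is of the moment at which its call begins: read the wrist's pose just before it. camera_info takes no time and is no camera call; for the wrist camera it gives the pose at the moment of the call.
- r.hand_in(): hands the job in; it is judged then, once.
The state is a dict: "clock": time; "joints": joint angles; "qvel": joint speeds; "tau": joint torques, N m; "tcp_pos": TCP position; "orientation": TCP orientation; "contact_force": force on the tool from outside, world axes, zero at the start; "moment": the same for the moment, N m; "grip_width": finger opening in m; "gripper_force": force on a finger pad.
Only numpy, scipy, OpenCV 4.12 (cv2) and the standard library are available. Lean on these libraries where they do the work, as an engineer would, in place of code of your own. Each camera call takes 0.05 s, during which the arm holds its last target. There are 200 camera calls.

## Working session

There is one attempt and no reset: what is moved stays moved. The work goes in short steps, Python scripts to look and compute and a tool call to move; the robot and the scene stay as the last step left them, time stands still between calls to the robot, and variables do not carry over. Pictures are saved under pics/ and viewed, at most 14 in all, crops included, and the job is handed in when it is done.

Besides the shell and the picture viewer there is one more tool, called after "Call:" as name(argument=value, ...) on one line, values as JSON. step_arm: Moves the arm, as the interface text tells. Its arguments: {"type":"object","properties":{"moves":{"type":"array","items":{"type":"object","properties":{"rx":{"type":"number"},"ry":{"type":"number"},"rz":{"type":"number"},"dx":{"type":"number"},"dy":{"type":"number"},"dz":{"type":"number"},"gripper":{"type":"number"}}}},"grip_force":{"type":"number"}},"required":["moves"]}

```bash
mkdir -p pics
cat > h.py <<'E'
import numpy as np, cv2
from bench import r
def cam(n):
    c=r.camera_info(n); return [np.array(c[k],float) for k in("mtx","D","rvec","tvec")]
def ray(c,uv,z):
    K,D,rv,t=c; p=cv2.undistortPoints(np.array(uv,float).reshape(-1,1,2),K,D).reshape(-1,2)
    R=cv2.Rodrigues(rv)[0]; o=-R.T@t.ravel(); d=np.c_[p,np.ones(len(p))]@R
    z=np.broadcast_to(z,len(p)); return o+d*((z-o[2])/d[:,2])[:,None]
def proj(c,P): return cv2.projectPoints(np.array(P,float).reshape(-1,1,3),c[2],c[3],c[0],c[1])[0].reshape(-1,2)
E
python3 - <<'E'
from h import *
o=r.get_obs(); print(o, r.tcp_to_tips)
for n in("scene","top","wrist"):
    c=cam(n); f=r.grab_frame(n); cv2.imwrite(f"pics/{n}0.png",f); R=cv2.Rodrigues(c[2])[0]; print(n,c[0][0,0],-R.T@c[3].ravel())
E
```

```text
{'clock': 0.0, 'joints': array([-1.31109044,  0.4778234 ,  0.02236401,  1.55646254, -0.0115084 ,
        1.10931067, -0.0830715 ]), 'qvel': array([ 0.0004518 ,  0.00145466,  0.00180946, -0.00158293,  0.0005949 ,
        0.00118846, -0.00086562]), 'tau': array([-5.04030359e-04, -5.96450293e+01,  1.60756666e+00, -2.81197554e+01,
        1.23694714e-02,  9.38244833e-03,  3.84528548e-06]), 'tcp_pos': array([0.24253074, 0.6293214 , 0.25230586]), 'orientation': array([-5.74422073e-01, -3.08842634e+00,  2.92892741e-03]), 'contact_force': array([ 0.50892858,  0.30761539, -0.59008272]), 'moment': array([-0.01506312, -0.02691859,  0.02356945]), 'gripper_force': 0.0, 'grip_width': 0.0851511612930661} 0.022
scene 530.5916032092518 [ 1.14624393 -0.08403706  0.9662232 ]
top 380.73210574858456 [ 0.41443055 -0.01400898  0.75008348]
wrist 308.82678632807705 [0.17531161 0.65615723 0.37383214]
```

View pics/top0.png

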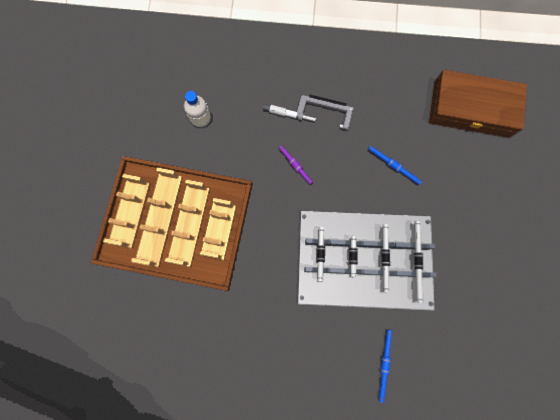

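View pics/scene0.png

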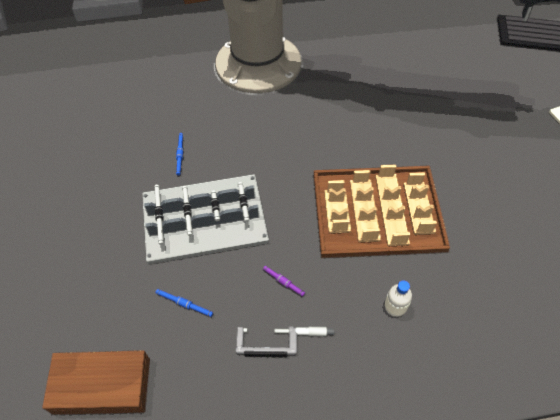

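Run:
```python
from h import *
f=cv2.imread("pics/top0.png"); a=f[150:300,90:260]; b=f[205:315,290:445]
cv2.imwrite("pics/c1.png",cv2.resize(a,None,fx=4,fy=4,interpolation=cv2.INTER_CUBIC)); cv2.imwrite("pics/c2.png",cv2.resize(b,None,fx=5,fy=5,interpolation=cv2.INTER_CUBIC))
c=cam("top"); print(ray(c,[[320,254],[353,256],[386,258],[419,261],[127,212],[159,216],[188,223],[219,230]],.045))
print(ray(c,[[280,210],[300,165],[197,115]],0))
```

```text
[[ 0.48537519 -0.08618055  0.045     ]
 [ 0.48745628 -0.14706762  0.045     ]
 [ 0.4895478  -0.20775828  0.045     ]
 [ 0.48981472 -0.26824723  0.045     ]
 [ 0.53009632  0.28158399  0.045     ]
 [ 0.52815369  0.2206613   0.045     ]
 [ 0.52002656  0.16461295  0.045     ]
 [ 0.51230533  0.10514539  0.045     ]]
[[ 0.5704623  -0.00428495  0.        ]
 [ 0.66871221 -0.03652527  0.        ]
 [ 0.75825823  0.18957798  0.        ]]
```

View pics/c1.png

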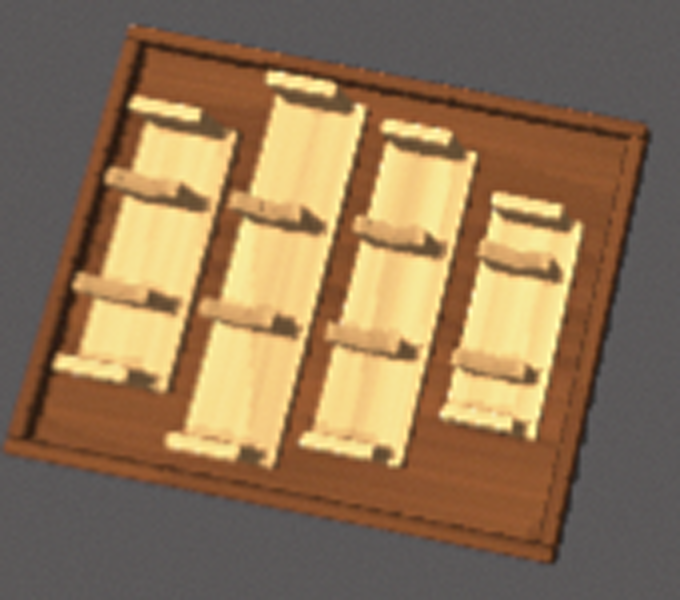

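View pics/c2.png

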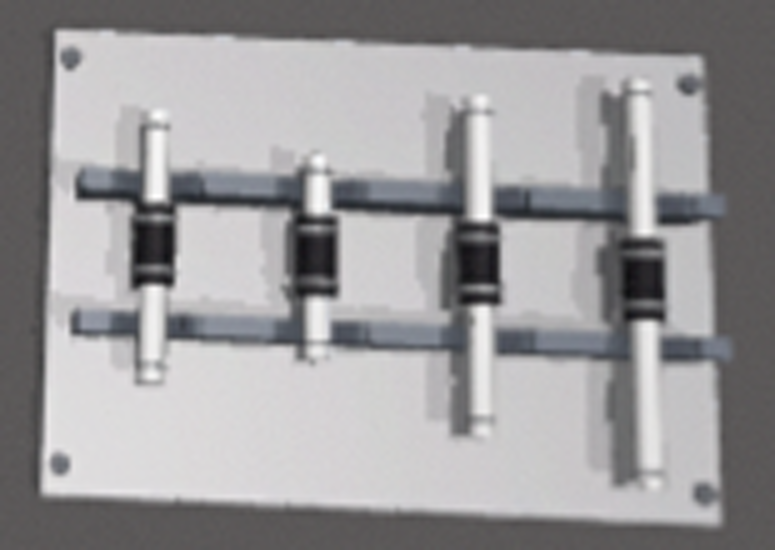

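The top crops show four real rods on the plate, left to right 100, 75, 125 and 150 (full-frame pixels (320,254), (353,256), (386,258), (419,261)). The nests run left to right 100, 150, 125, 75 ((127,212), (159,216), (188,223), (219,230)). The look-alikes to leave alone are the purple rod (296,165) and the blue rods (395,165) and (386,366), none of which is on the plate. The real ones are steel with black grips in the rail notches, and the close crop confirms this.

```bash
cat > fit.py <<'E'
from h import *
c=cam("top")
rods={100:((157,113),(150,380)),75:((317,157),(315,357)),125:((479,97),(482,434)),150:((638,80),(652,487))}
nests={100:((165,110),(92,370)),150:((302,85),(202,445)),125:((416,134),(333,440)),75:((527,208),(472,413))}
res={}
for nm,d,s,o,z in(("rod",rods,5,(290,205),.045),("nest",nests,4,(90,150),.048)):
    for L,p in d.items():
        q=ray(c,(np.array(p,float)+.5)/s-.5+np.array(o),z); v=q[0]-q[1]
        res[nm,L]=(*q.mean(0)[:2],np.degrees(np.arctan2(v[1],v[0])))
        print(nm,L,np.round(q.mean(0)[:2],4),"len %.4f yaw %.2f"%(np.linalg.norm(v),res[nm,L][2]))
E
cat > go.py <<'E'
import sys
from h import *
# go.py x y z yaw(deg of tool -x axis): print shift in tool axes and turn
def go(x,y,z,yaw):
    o=r.get_obs(); R=cv2.Rodrigues(o["orientation"])[0]; p=o["tcp_pos"]
    w=np.radians(yaw); T=np.array([[-np.cos(w),np.sin(w),0],[-np.sin(w),-np.cos(w),0],[0,0,-1]]).T
    X=np.array([-np.cos(w),-np.sin(w),0]);Z=np.array([0,0,-1.]);T=np.c_[X,np.cross(Z,X),Z]
    d=np.array([x,y,z])-p
    print("tcp",p.round(4),"turn first, tool-deg",np.degrees(cv2.Rodrigues(R.T@T)[0].ravel()).round(2),"then shift mm (turned axes)",(T.T@d*1000).round(1)," unturned",(R.T@d*1000).round(1))
if __name__=="__main__": go(*map(float,sys.argv[1:5]))
E
python3 fit.py; python3 go.py .485 -.086 .16 0
```

```text
rod 100 [ 0.4863 -0.0867] len 0.0986 yaw 2.60
rod 75 [ 0.4878 -0.1467] len 0.0737 yaw 2.54
rod 125 [ 0.4912 -0.2071] len 0.1239 yaw 2.61
rod 150 [ 0.4908 -0.2674] len 0.1489 yaw 3.07
nest 100 [0.5343 0.2907] len 0.1269 yaw -5.45
nest 150 [0.5289 0.2313] len 0.1753 yaw -6.24
nest 125 [0.5233 0.1729] len 0.1486 yaw -6.83
nest 75 [0.5169 0.1135] len 0.0993 yaw -7.63
tcp [0.2425 0.6295 0.2525] turn first, tool-deg [-8.000e-02 -1.000e-02 -2.107e+01] then shift mm (turned axes) [-242.5 -715.5   92.5]  unturned [-483.5 -580.3   93.4]
```

Call:
step_arm(moves=[{"rz": -7.5},{"rz": -7.5},{"dx": -30,"dy": -40,"dz": -10},{"dx": -30,"dy": -40,"dz": -10},{"dx": -30,"dy": -40,"dz": -10},{"dx": -30,"dy": -40,"dz": -10},{"dx": -30,"dy": -40,"dz": -10},{"dx": -30,"dy": -40,"dz": -10},{"dx": -30,"dy": -40,"dz": -10},{"dx": -30,"dy": -40,"dz": -10},{"dx": -30,"dy": -40,"dz": -10},{"dx": -30,"dy": -40,"dz": -10},{},{}], grip_force=30)

```text
invalid input at $.moves[0]: expected keys rx, ry, rz, dx, dy, dz, gripper
```

Run:
```python
from h import *
c=cam("wrist"); f=r.grab_frame("wrist"); cv2.imwrite("pics/w1.png",f); np.savez("w1.npz",*c)
print(r.get_obs()["tcp_pos"]); print(proj(c,[[.5343,.2907,.048],[.5289,.2313,.048],[.5233,.1729,.048],[.5169,.1135,.048]]))
```

```text
[0.24257261 0.62956543 0.25271522]
[[133.77089876 446.16920361]
 [ 96.89590446 453.48434216]
 [ 61.58873913 460.22683223]
 [ 26.48228556 466.46103114]]
```

View pics/w1.png

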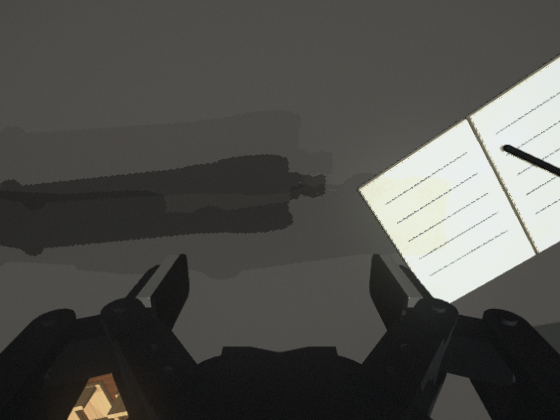

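Call:
step_arm(moves=[{"rx": 0,"ry": 0,"rz": -7.5,"dx": 0,"dy": 0,"dz": 0,"gripper": 1},{"rx": 0,"ry": 0,"rz": -7.5,"dx": 0,"dy": 0,"dz": 0,"gripper": 1},{"rx": 0,"ry": 0,"rz": 0,"dx": -38,"dy": -35,"dz": -9,"gripper": 1},{"rx": 0,"ry": 0,"rz": 0,"dx": -38,"dy": -35,"dz": -9,"gripper": 1},{"rx": 0,"ry": 0,"rz": 0,"dx": -38,"dy": -35,"dz": -9,"gripper": 1},{"rx": 0,"ry": 0,"rz": 0,"dx": -38,"dy": -35,"dz": -9,"gripper": 1},{"rx": 0,"ry": 0,"rz": 0,"dx": -38,"dy": -35,"dz": -9,"gripper": 1},{"rx": 0,"ry": 0,"rz": 0,"dx": -38,"dy": -35,"dz": -9,"gripper": 1},{"rx": 0,"ry": 0,"rz": 0,"dx": -38,"dy": -35,"dz": -9,"gripper": 1},{"rx": 0,"ry": 0,"rz": 0,"dx": -38,"dy": -35,"dz": -9,"gripper": 1},{"rx": 0,"ry": 0,"rz": 0,"dx": -38,"dy": -35,"dz": -9,"gripper": 1},{"rx": 0,"ry": 0,"rz": 0,"dx": -38,"dy": -35,"dz": -9,"gripper": 1},{"rx": 0,"ry": 0,"rz": 0,"dx": -38,"dy": -35,"dz": -9,"gripper": 1},{"rx": 0,"ry": 0,"rz": 0,"dx": 0,"dy": 0,"dz": 0,"gripper": 1},{"rx": 0,"ry": 0,"rz": 0,"dx": 0,"dy": 0,"dz": 0,"gripper": 1}], grip_force=30)

```text
clock: 2.08
tcp_pos: [0.6172, 0.2033, 0.3518]
orientation: [-0.166, -3.136, -0.0]
contact_force: [-0.2, 0.9, 0.3]
grip_width: 0.0854
gripper_force: 0.0
```

Run:
```python
from h import *
c=cam("wrist"); f=r.grab_frame("wrist"); cv2.imwrite("pics/w2.png",f); np.savez("w2.npz",*c)
print(r.get_obs()["tcp_pos"],r.get_obs()["clock"]); print(proj(c,[[.5343,.2907,.048],[.5289,.2313,.048],[.5233,.1729,.048],[.5169,.1135,.048]]))
```

```text
[0.61675824 0.2041394  0.3517822 ] 2.125
[[338.00168571  96.91481316]
 [292.40065404  97.55628087]
 [247.55424404  98.02780479]
 [201.94365423  98.01948235]]
```

View pics/w2.png

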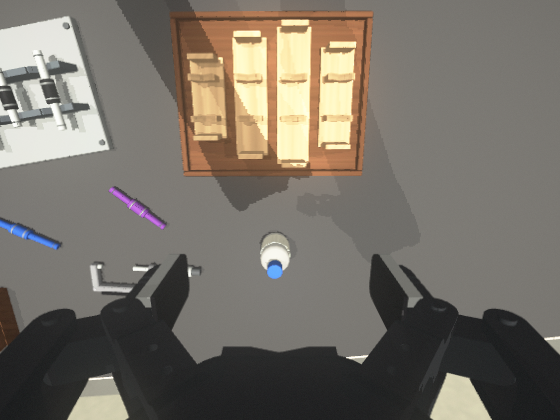

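The wrist view shows the tray at (270,95), with nests left to right 75 (208,97), 125 (250,95), 150 (293,95) and 100 (337,95). I'll zoom in to measure the cheeks.

Run:
```python
from h import *
f=cv2.imread("pics/w2.png")[5:180,165:380]; cv2.imwrite("pics/c3.png",cv2.resize(f,None,fx=3.4,fy=3.4,interpolation=cv2.INTER_CUBIC))
```

```text
(no output)
```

View pics/c3.png

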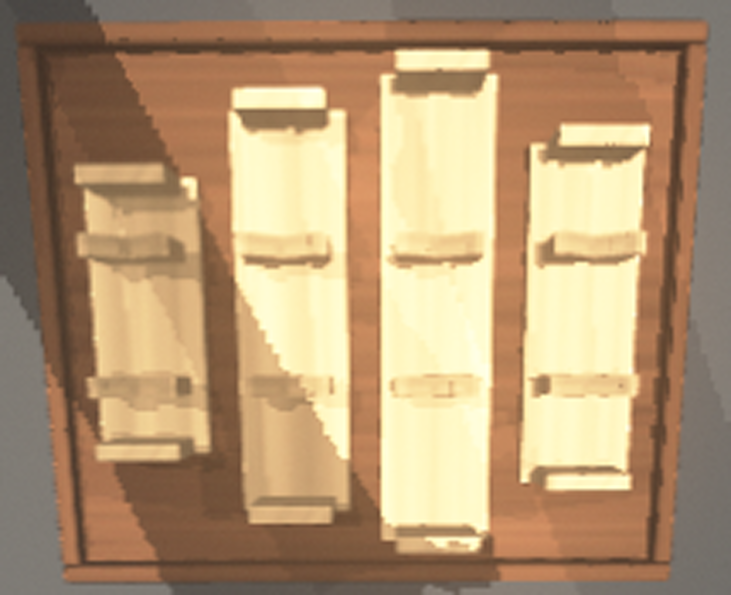

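```bash
python3 - <<'E'
from h import *
d=np.load("w2.npz"); c=[d[k] for k in d.files]
N={75:((119,174),(140,453)),125:((279,99),(290,513)),150:((442,61),(438,544)),100:((604,134),(588,482))}
for L,p in N.items():
    q=ray(c,(np.array(p,float)+.5)/3.4-.5+np.array([165,5]),.048); v=q[0]-q[1]
    print(L,q.mean(0).round(4),np.linalg.norm(v).round(4),np.degrees(np.arctan2(-v[1],-v[0])))
E
python3 go.py .4863 -.0867 .16 2.6
```

```text
75 [0.5173 0.1146 0.048 ] 0.1022 -5.290587679797221
125 [0.5229 0.174  0.048 ] 0.1512 -5.953420438406598
150 [0.5293 0.2334 0.048 ] 0.1763 -5.779353706635675
100 [0.5351 0.2931 0.048 ] 0.1272 -5.768325786551595
tcp [0.6168 0.2041 0.3518] turn first, tool-deg [ 0.03 -0.07 -8.57] then shift mm (turned axes) [ 143.5 -284.6  191.8]  unturned [  99.2 -302.9  191.8]
```

Call:
step_arm(moves=[{"rx": 0,"ry": 0,"rz": -8.6,"dx": 0,"dy": 0,"dz": 0,"gripper": -0.15},{"rx": 0,"ry": 0,"rz": 0,"dx": 18,"dy": -35.5,"dz": 24,"gripper": -0.15},{"rx": 0,"ry": 0,"rz": 0,"dx": 18,"dy": -35.5,"dz": 24,"gripper": -0.15},{"rx": 0,"ry": 0,"rz": 0,"dx": 18,"dy": -35.5,"dz": 24,"gripper": -0.15},{"rx": 0,"ry": 0,"rz": 0,"dx": 18,"dy": -35.5,"dz": 24,"gripper": -0.15},{"rx": 0,"ry": 0,"rz": 0,"dx": 18,"dy": -35.5,"dz": 24,"gripper": -0.15},{"rx": 0,"ry": 0,"rz": 0,"dx": 18,"dy": -35.5,"dz": 24,"gripper": -0.15},{"rx": 0,"ry": 0,"rz": 0,"dx": 18,"dy": -35.5,"dz": 24,"gripper": -0.15},{"rx": 0,"ry": 0,"rz": 0,"dx": 18,"dy": -35.5,"dz": 24,"gripper": -0.15},{"rx": 0,"ry": 0,"rz": 0,"dx": 0,"dy": 0,"dz": 0,"gripper": -0.15},{"rx": 0,"ry": 0,"rz": 0,"dx": 0,"dy": 0,"dz": 0,"gripper": -0.15},{"rx": 0,"ry": 0,"rz": 0,"dx": 0,"dy": 0,"dz": 0,"gripper": -0.15}])

```text
clock: 3.62
tcp_pos: [0.4874, -0.0855, 0.1609]
orientation: [-0.074, 3.139, 0.001]
contact_force: [-0.1, 0.3, -1.2]
grip_width: 0.0362
gripper_force: 0.0
```

```bash
python3 go.py .4863 -.0867 .048 2.6
python3 - <<'E'
from h import *
f=r.grab_frame("wrist"); cv2.imwrite("pics/w3.png",f); print(r.get_obs()["grip_width"])
E
```

```text
tcp [ 0.4874 -0.0855  0.1609] turn first, tool-deg [0.03 0.09 0.1 ] then shift mm (turned axes) [  1.1  -1.2 112.9]  unturned [  1.3  -1.2 112.9]
0.03585067888764427
```

View pics/w3.png

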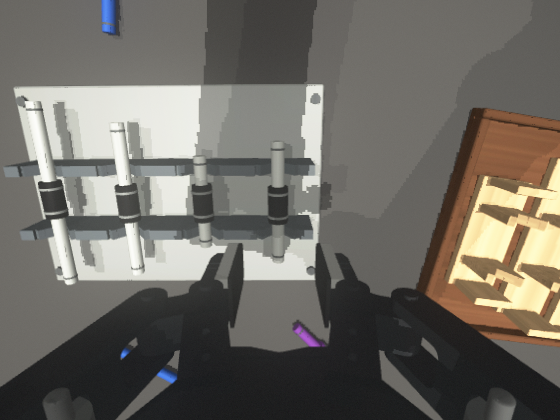

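The rod at (279,204), the 100, is centred between the fingers. Descending now.

Call:
step_arm(moves=[{"rx": 0,"ry": 0,"rz": 0,"dx": 1.2,"dy": -1.2,"dz": 13,"gripper": -0.15},{"rx": 0,"ry": 0,"rz": 0,"dx": 0,"dy": 0,"dz": 15,"gripper": -0.15},{"rx": 0,"ry": 0,"rz": 0,"dx": 0,"dy": 0,"dz": 15,"gripper": -0.15},{"rx": 0,"ry": 0,"rz": 0,"dx": 0,"dy": 0,"dz": 15,"gripper": -0.15},{"rx": 0,"ry": 0,"rz": 0,"dx": 0,"dy": 0,"dz": 15,"gripper": -0.15},{"rx": 0,"ry": 0,"rz": 0,"dx": 0,"dy": 0,"dz": 15,"gripper": -0.15},{"rx": 0,"ry": 0,"rz": 0,"dx": 0,"dy": 0,"dz": 10,"gripper": -0.15},{"rx": 0,"ry": 0,"rz": 0,"dx": 0,"dy": 0,"dz": 10,"gripper": -0.15},{"rx": 0,"ry": 0,"rz": 0,"dx": 0,"dy": 0,"dz": 5,"gripper": -0.15},{"rx": 0,"ry": 0,"rz": 0,"dx": 0,"dy": 0,"dz": 0,"gripper": -0.15},{"rx": 0,"ry": 0,"rz": 0,"dx": 0,"dy": 0,"dz": 0,"gripper": -0.15},{"rx": 0,"ry": 0,"rz": 0,"dx": 0,"dy": 0,"dz": 0,"gripper": -1},{"rx": 0,"ry": 0,"rz": 0,"dx": 0,"dy": 0,"dz": 0,"gripper": -1},{"rx": 0,"ry": 0,"rz": 0,"dx": 0,"dy": 0,"dz": 0,"gripper": -1},{"rx": 0,"ry": 0,"rz": 0,"dx": 0,"dy": 0,"dz": 0,"gripper": -1}], grip_force=30)

```text
clock: 5.55
tcp_pos: [0.4854, -0.0868, 0.0476]
orientation: [-0.072, 3.141, 0.003]
contact_force: [-1.0, 6.0, 3.0]
grip_width: 0.0148
gripper_force: 29.4
```

```bash
python3 go.py .535 .2925 .13 -5.7
```

```text
tcp [ 0.4854 -0.0868  0.0476] turn first, tool-deg [0.1  0.01 8.32] then shift mm (turned axes) [-11.7 382.3 -82.4]  unturned [-67.  376.7 -81.7]
```

Call:
step_arm(moves=[{"rx": 0,"ry": 0,"rz": 0,"dx": 0,"dy": 0,"dz": -8,"gripper": -1},{"rx": 0,"ry": 0,"rz": 0,"dx": 0,"dy": 0,"dz": -20,"gripper": -1},{"rx": 0,"ry": 0,"rz": 0,"dx": 0,"dy": 0,"dz": -27,"gripper": -1},{"rx": 0,"ry": 0,"rz": 0,"dx": 0,"dy": 0,"dz": -27,"gripper": -1},{"rx": 0,"ry": 0,"rz": 4.2,"dx": 0,"dy": 0,"dz": 0,"gripper": -1},{"rx": 0,"ry": 0,"rz": 4.1,"dx": 0,"dy": 0,"dz": 0,"gripper": -1},{"rx": 0,"ry": 0,"rz": 0,"dx": -1.2,"dy": 15,"dz": 0,"gripper": -1},{"rx": 0,"ry": 0,"rz": 0,"dx": -1.2,"dy": 30,"dz": 0,"gripper": -1},{"rx": 0,"ry": 0,"rz": 0,"dx": -1.2,"dy": 38,"dz": 0,"gripper": -1},{"rx": 0,"ry": 0,"rz": 0,"dx": -1.2,"dy": 38,"dz": 0,"gripper": -1},{"rx": 0,"ry": 0,"rz": 0,"dx": -1.2,"dy": 38,"dz": 0,"gripper": -1},{"rx": 0,"ry": 0,"rz": 0,"dx": -1.2,"dy": 38,"dz": 0,"gripper": -1},{"rx": 0,"ry": 0,"rz": 0,"dx": -1.2,"dy": 38,"dz": 0,"gripper": -1},{"rx": 0,"ry": 0,"rz": 0,"dx": -1.2,"dy": 38,"dz": 0,"gripper": -1},{"rx": 0,"ry": 0,"rz": 0,"dx": -1.2,"dy": 38,"dz": 0,"gripper": -1},{"rx": 0,"ry": 0,"rz": 0,"dx": -1.2,"dy": 38,"dz": 0,"gripper": -1},{"rx": 0,"ry": 0,"rz": 0,"dx": 0,"dy": 22,"dz": 0,"gripper": -1},{"rx": 0,"ry": 0,"rz": 0,"dx": 0,"dy": 11,"dz": 0,"gripper": -1},{"rx": 0,"ry": 0,"rz": 0,"dx": 0,"dy": 0,"dz": 0,"gripper": -1},{"rx": 0,"ry": 0,"rz": 0,"dx": 0,"dy": 0,"dz": 0,"gripper": -1}])

```text
clock: 8.05
tcp_pos: [0.5357, 0.2885, 0.1293]
orientation: [-0.161, -3.137, 0.002]
contact_force: [0.3, -0.9, -1.1]
grip_width: 0.015
gripper_force: 29.3
```

```bash
python3 go.py .535 .2925 .0485 -5.7
python3 - <<'E'
from h import *
f=r.grab_frame("wrist"); cv2.imwrite("pics/w4.png",f)
E
```

```text
tcp [0.5357 0.2885 0.1293] turn first, tool-deg [-0.06 -0.01 -0.18] then shift mm (turned axes) [ 1.1  3.9 80.8]  unturned [ 1.1  4.  80.8]
```

View pics/w4.png

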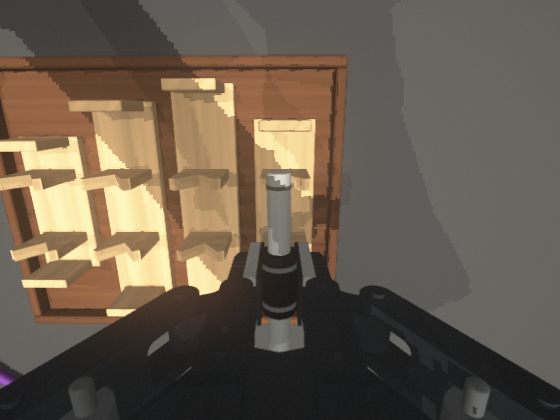

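The 100 is held level, with its tip at (278,180), and lines up with its nest, whose cheek is at (285,126). Lowering.

Call:
step_arm(moves=[{"rx": 0,"ry": 0,"rz": 0,"dx": 1.1,"dy": 4,"dz": 0,"gripper": -1},{"rx": 0,"ry": 0,"rz": 0,"dx": 0,"dy": 0,"dz": 15,"gripper": -1},{"rx": 0,"ry": 0,"rz": 0,"dx": 0,"dy": 0,"dz": 15,"gripper": -1},{"rx": 0,"ry": 0,"rz": 0,"dx": 0,"dy": 0,"dz": 15,"gripper": -1},{"rx": 0,"ry": 0,"rz": 0,"dx": 0,"dy": 0,"dz": 10,"gripper": -1},{"rx": 0,"ry": 0,"rz": 0,"dx": 0,"dy": 0,"dz": 7,"gripper": -1},{"rx": 0,"ry": 0,"rz": 0,"dx": 0,"dy": 0,"dz": 6,"gripper": -1},{"rx": 0,"ry": 0,"rz": 0,"dx": 0,"dy": 0,"dz": 5,"gripper": -1},{"rx": 0,"ry": 0,"rz": 0,"dx": 0,"dy": 0,"dz": 4,"gripper": -1},{"rx": 0,"ry": 0,"rz": 0,"dx": 0,"dy": 0,"dz": 3,"gripper": -1},{"rx": 0,"ry": 0,"rz": 0,"dx": 0,"dy": 0,"dz": 1,"gripper": -1},{"rx": 0,"ry": 0,"rz": 0,"dx": 0,"dy": 0,"dz": 0,"gripper": -1},{"rx": 0,"ry": 0,"rz": 0,"dx": 0,"dy": 0,"dz": 0,"gripper": -1}])

```text
clock: 9.72
tcp_pos: [0.5351, 0.2936, 0.049]
orientation: [0.159, 3.137, -0.001]
contact_force: [-2.3, -2.8, 5.9]
grip_width: 0.0149
gripper_force: 29.9
```

Call:
step_arm(moves=[{"rx": 0,"ry": 0,"rz": 0,"dx": 0,"dy": 0,"dz": 0.8,"gripper": -1},{"rx": 0,"ry": 0,"rz": 0,"dx": 0,"dy": 0,"dz": 0,"gripper": -0.5},{"rx": 0,"ry": 0,"rz": 0,"dx": 0,"dy": 0,"dz": 0,"gripper": -0.2},{"rx": 0,"ry": 0,"rz": 0,"dx": 0,"dy": 0,"dz": 0,"gripper": -0.15},{"rx": 0,"ry": 0,"rz": 0,"dx": 0,"dy": 0,"dz": 0,"gripper": -0.15},{"rx": 0,"ry": 0,"rz": 0,"dx": 0,"dy": 0,"dz": -10,"gripper": -0.15},{"rx": 0,"ry": 0,"rz": 0,"dx": 0,"dy": 0,"dz": -25,"gripper": -0.15},{"rx": 0,"ry": 0,"rz": 0,"dx": 0,"dy": 0,"dz": -30,"gripper": -0.15},{"rx": 0,"ry": 0,"rz": 0,"dx": 0,"dy": 0,"dz": -30,"gripper": -0.15},{"rx": 0,"ry": 0,"rz": 0,"dx": 0,"dy": 0,"dz": 0,"gripper": -0.15}])

```text
clock: 10.98
tcp_pos: [0.5365, 0.2953, 0.1457]
orientation: [0.158, 3.133, 0.005]
contact_force: [0.4, 0.6, -0.3]
grip_width: 0.0366
gripper_force: 0.0
```

```bash
python3 go.py .4873 -.1467 .14 2.6
python3 - <<'E'
from h import *
f=r.grab_frame("wrist"); cv2.imwrite("pics/w5.png",f)
E
```

```text
tcp [0.5365 0.2953 0.1457] turn first, tool-deg [ 0.19  0.26 -8.39] then shift mm (turned axes) [  69.2 -439.3    5.7]  unturned [   4.4 -444.7    4. ]
```

View pics/w5.png

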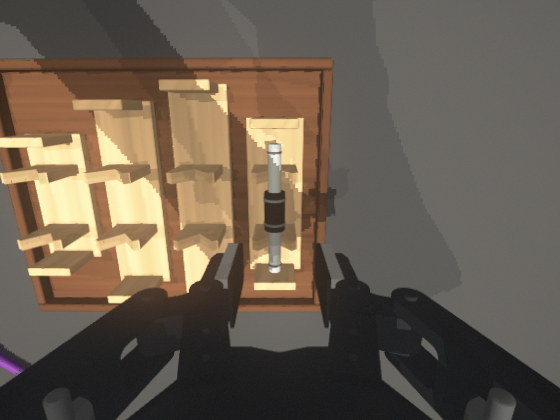

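The 100 lies in its nest at (275,208), centred between the cheeks. Next the 75.

Call:
step_arm(moves=[{"rx": 0.2,"ry": 0.3,"rz": -4.2,"dx": 0,"dy": 0,"dz": 0,"gripper": -0.15},{"rx": 0,"ry": 0,"rz": -4.2,"dx": 0,"dy": 0,"dz": 0,"gripper": -0.15},{"rx": 0,"ry": 0,"rz": 0,"dx": 6.3,"dy": -40,"dz": 0,"gripper": -0.15},{"rx": 0,"ry": 0,"rz": 0,"dx": 6.3,"dy": -40,"dz": 0,"gripper": -0.15},{"rx": 0,"ry": 0,"rz": 0,"dx": 6.3,"dy": -40,"dz": 0,"gripper": -0.15},{"rx": 0,"ry": 0,"rz": 0,"dx": 6.3,"dy": -40,"dz": 0,"gripper": -0.15},{"rx": 0,"ry": 0,"rz": 0,"dx": 6.3,"dy": -40,"dz": 0,"gripper": -0.15},{"rx": 0,"ry": 0,"rz": 0,"dx": 6.3,"dy": -40,"dz": 0,"gripper": -0.15},{"rx": 0,"ry": 0,"rz": 0,"dx": 6.3,"dy": -40,"dz": 0,"gripper": -0.15},{"rx": 0,"ry": 0,"rz": 0,"dx": 6.3,"dy": -40,"dz": 0,"gripper": -0.15},{"rx": 0,"ry": 0,"rz": 0,"dx": 6.3,"dy": -40,"dz": 0,"gripper": -0.15},{"rx": 0,"ry": 0,"rz": 0,"dx": 6.3,"dy": -40,"dz": 0,"gripper": -0.15},{"rx": 0,"ry": 0,"rz": 0,"dx": 6.3,"dy": -39,"dz": 0,"gripper": -0.15},{"rx": 0,"ry": 0,"rz": 0,"dx": 0,"dy": 0,"dz": 0,"gripper": -0.15},{"rx": 0,"ry": 0,"rz": 0,"dx": 0,"dy": 0,"dz": 0,"gripper": -0.15},{"rx": 0,"ry": 0,"rz": 0,"dx": 0,"dy": 0,"dz": 0,"gripper": -0.15}])

```text
clock: 13.02
tcp_pos: [0.4857, -0.1459, 0.1438]
orientation: [0.075, -3.134, 0.004]
contact_force: [0.4, 0.0, -0.3]
grip_width: 0.0359
gripper_force: 0.0
```

```bash
python3 go.py .4873 -.1467 .048 2.6
```

```text
tcp [ 0.4857 -0.1459  0.1438] turn first, tool-deg [-0.13 -0.36  0.15] then shift mm (turned axes) [-1.5 -0.9 95.8]  unturned [-2.1 -0.7 95.8]
```

Call:
step_arm(moves=[{"rx": 0,"ry": -0.3,"rz": 0,"dx": -1.5,"dy": -0.9,"dz": 16,"gripper": -0.15},{"rx": 0,"ry": 0,"rz": 0,"dx": 0,"dy": 0,"dz": 15,"gripper": -0.15},{"rx": 0,"ry": 0,"rz": 0,"dx": 0,"dy": 0,"dz": 15,"gripper": -0.15},{"rx": 0,"ry": 0,"rz": 0,"dx": 0,"dy": 0,"dz": 15,"gripper": -0.15},{"rx": 0,"ry": 0,"rz": 0,"dx": 0,"dy": 0,"dz": 15,"gripper": -0.15},{"rx": 0,"ry": 0,"rz": 0,"dx": 0,"dy": 0,"dz": 10,"gripper": -0.15},{"rx": 0,"ry": 0,"rz": 0,"dx": 0,"dy": 0,"dz": 7,"gripper": -0.15},{"rx": 0,"ry": 0,"rz": 0,"dx": 0,"dy": 0,"dz": 3,"gripper": -0.15},{"rx": 0,"ry": 0,"rz": 0,"dx": 0,"dy": 0,"dz": 0,"gripper": -0.15},{"rx": 0,"ry": 0,"rz": 0,"dx": 0,"dy": 0,"dz": 0,"gripper": -0.15},{"rx": 0,"ry": 0,"rz": 0,"dx": 0,"dy": 0,"dz": 0,"gripper": -1},{"rx": 0,"ry": 0,"rz": 0,"dx": 0,"dy": 0,"dz": 0,"gripper": -1},{"rx": 0,"ry": 0,"rz": 0,"dx": 0,"dy": 0,"dz": 0,"gripper": -1},{"rx": 0,"ry": 0,"rz": 0,"dx": 0,"dy": 0,"dz": 0,"gripper": -1}])

```text
clock: 14.78
tcp_pos: [0.4873, -0.1468, 0.0484]
orientation: [0.074, -3.14, 0.002]
contact_force: [0.1, 5.1, 3.8]
grip_width: 0.0151
gripper_force: 29.4
```

```bash
python3 go.py .5173 .1143 .13 -5.7
```

```text
tcp [ 0.4873 -0.1468  0.0484] turn first, tool-deg [-0.06 -0.01  8.4 ] then shift mm (turned axes) [ -3.9 262.8 -81.6]  unturned [-42.2 259.3 -81.9]
```

Call:
step_arm(moves=[{"rx": 0,"ry": 0,"rz": 0,"dx": 0,"dy": 0,"dz": -8,"gripper": -1},{"rx": 0,"ry": 0,"rz": 0,"dx": 0,"dy": 0,"dz": -20,"gripper": -1},{"rx": 0,"ry": 0,"rz": 0,"dx": 0,"dy": 0,"dz": -27,"gripper": -1},{"rx": 0,"ry": 0,"rz": 0,"dx": 0,"dy": 0,"dz": -27,"gripper": -1},{"rx": 0,"ry": 0,"rz": 4.2,"dx": 0,"dy": 0,"dz": 0,"gripper": -1},{"rx": 0,"ry": 0,"rz": 4.2,"dx": 0,"dy": 0,"dz": 0,"gripper": -1},{"rx": 0,"ry": 0,"rz": 0,"dx": -1,"dy": 15,"dz": 0,"gripper": -1},{"rx": 0,"ry": 0,"rz": 0,"dx": -1,"dy": 30,"dz": 0,"gripper": -1},{"rx": 0,"ry": 0,"rz": 0,"dx": -1,"dy": 36,"dz": 0,"gripper": -1},{"rx": 0,"ry": 0,"rz": 0,"dx": -1,"dy": 36,"dz": 0,"gripper": -1},{"rx": 0,"ry": 0,"rz": 0,"dx": 0,"dy": 36,"dz": 0,"gripper": -1},{"rx": 0,"ry": 0,"rz": 0,"dx": 0,"dy": 36,"dz": 0,"gripper": -1},{"rx": 0,"ry": 0,"rz": 0,"dx": 0,"dy": 36,"dz": 0,"gripper": -1},{"rx": 0,"ry": 0,"rz": 0,"dx": 0,"dy": 24,"dz": 0,"gripper": -1},{"rx": 0,"ry": 0,"rz": 0,"dx": 0,"dy": 14,"dz": 0,"gripper": -1},{"rx": 0,"ry": 0,"rz": 0,"dx": 0,"dy": 0,"dz": 0,"gripper": -1},{"rx": 0,"ry": 0,"rz": 0,"dx": 0,"dy": 0,"dz": 0,"gripper": -1},{"rx": 0,"ry": 0,"rz": 0,"dx": 0,"dy": 0,"dz": 0,"gripper": -1}])

```text
clock: 17.02
tcp_pos: [0.5176, 0.1118, 0.1294]
orientation: [-0.161, -3.137, 0.005]
contact_force: [-0.0, 0.3, -1.1]
grip_width: 0.0148
gripper_force: 29.3
```

```bash
python3 go.py .5173 .1148 .0492 -5.7
```

```text
tcp [0.5176 0.1118 0.1294] turn first, tool-deg [-0.19  0.   -0.18] then shift mm (turned axes) [ 0.6  3.  80.2]  unturned [ 0.6  3.2 80.2]
```

Call:
step_arm(moves=[{"rx": 0,"ry": 0,"rz": 0,"dx": 0.6,"dy": 3,"dz": 0,"gripper": -1},{"rx": 0,"ry": 0,"rz": 0,"dx": 0,"dy": 0,"dz": 15,"gripper": -1},{"rx": 0,"ry": 0,"rz": 0,"dx": 0,"dy": 0,"dz": 15,"gripper": -1},{"rx": 0,"ry": 0,"rz": 0,"dx": 0,"dy": 0,"dz": 15,"gripper": -1},{"rx": 0,"ry": 0,"rz": 0,"dx": 0,"dy": 0,"dz": 10,"gripper": -1},{"rx": 0,"ry": 0,"rz": 0,"dx": 0,"dy": 0,"dz": 7,"gripper": -1},{"rx": 0,"ry": 0,"rz": 0,"dx": 0,"dy": 0,"dz": 6,"gripper": -1},{"rx": 0,"ry": 0,"rz": 0,"dx": 0,"dy": 0,"dz": 5,"gripper": -1},{"rx": 0,"ry": 0,"rz": 0,"dx": 0,"dy": 0,"dz": 4,"gripper": -1},{"rx": 0,"ry": 0,"rz": 0,"dx": 0,"dy": 0,"dz": 3,"gripper": -1},{"rx": 0,"ry": 0,"rz": 0,"dx": 0,"dy": 0,"dz": 1,"gripper": -1},{"rx": 0,"ry": 0,"rz": 0,"dx": 0,"dy": 0,"dz": 0,"gripper": -1},{"rx": 0,"ry": 0,"rz": 0,"dx": 0,"dy": 0,"dz": 0,"gripper": -1}])

```text
clock: 18.65
tcp_pos: [0.5176, 0.1142, 0.0493]
orientation: [0.161, 3.137, -0.006]
contact_force: [-2.8, -4.9, 10.2]
grip_width: 0.015
gripper_force: 30.4
```

Contact at seat height, so I release and retreat.

Call:
step_arm(moves=[{"rx": 0,"ry": 0,"rz": 0,"dx": 0,"dy": 0,"dz": 0.2,"gripper": -1},{"rx": 0,"ry": 0,"rz": 0,"dx": 0,"dy": 0,"dz": 0,"gripper": -0.5},{"rx": 0,"ry": 0,"rz": 0,"dx": 0,"dy": 0,"dz": 0,"gripper": -0.2},{"rx": 0,"ry": 0,"rz": 0,"dx": 0,"dy": 0,"dz": 0,"gripper": -0.15},{"rx": 0,"ry": 0,"rz": 0,"dx": 0,"dy": 0,"dz": 0,"gripper": -0.15},{"rx": 0,"ry": 0,"rz": 0,"dx": 0,"dy": 0,"dz": -10,"gripper": -0.15},{"rx": 0,"ry": 0,"rz": 0,"dx": 0,"dy": 0,"dz": -25,"gripper": -0.15},{"rx": 0,"ry": 0,"rz": 0,"dx": 0,"dy": 0,"dz": -30,"gripper": -0.15},{"rx": 0,"ry": 0,"rz": 0,"dx": 0,"dy": 0,"dz": -30,"gripper": -0.15},{"rx": 0,"ry": 0,"rz": 0,"dx": 0,"dy": 0,"dz": 0,"gripper": -0.15}])

```text
clock: 19.9
tcp_pos: [0.5189, 0.1166, 0.1459]
orientation: [0.158, 3.133, -0.001]
contact_force: [0.0, -0.9, -0.7]
grip_width: 0.0363
gripper_force: 0.0
```

```bash
python3 go.py .4905 -.2069 .145 2.6
python3 - <<'E'
from h import *
f=r.grab_frame("wrist"); cv2.imwrite("pics/w6.png",f)
E
```

```text
tcp [0.5189 0.1166 0.1459] turn first, tool-deg [-0.04  0.27 -8.38] then shift mm (turned axes) [  43.1 -321.9    0.9]  unturned [  -4.3 -324.8    1.1]
```

View pics/w6.png

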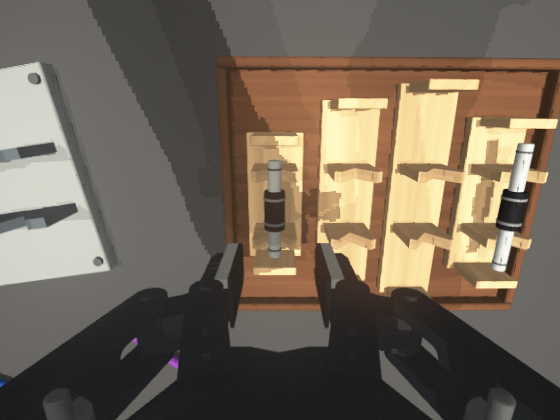

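The 75 (275,208) and 100 (513,208) are both seated. Next the 125.

Call:
step_arm(moves=[{"rx": 0,"ry": 0,"rz": -4.2,"dx": 0,"dy": 0,"dz": 0,"gripper": -0.15},{"rx": 0,"ry": 0,"rz": -4.2,"dx": 0,"dy": 0,"dz": 0,"gripper": -0.15},{"rx": 0,"ry": 0,"rz": 0,"dx": 5.4,"dy": -40,"dz": 0,"gripper": -0.15},{"rx": 0,"ry": 0,"rz": 0,"dx": 5.4,"dy": -40,"dz": 0,"gripper": -0.15},{"rx": 0,"ry": 0,"rz": 0,"dx": 5.4,"dy": -40,"dz": 0,"gripper": -0.15},{"rx": 0,"ry": 0,"rz": 0,"dx": 5.4,"dy": -40,"dz": 0,"gripper": -0.15},{"rx": 0,"ry": 0,"rz": 0,"dx": 5.4,"dy": -40,"dz": 0,"gripper": -0.15},{"rx": 0,"ry": 0,"rz": 0,"dx": 5.4,"dy": -40,"dz": 0,"gripper": -0.15},{"rx": 0,"ry": 0,"rz": 0,"dx": 5.4,"dy": -40,"dz": 0,"gripper": -0.15},{"rx": 0,"ry": 0,"rz": 0,"dx": 5.4,"dy": -42,"dz": 0,"gripper": -0.15},{"rx": 0,"ry": 0,"rz": 0,"dx": 0,"dy": 0,"dz": 0,"gripper": -0.15},{"rx": 0,"ry": 0,"rz": 0,"dx": 0,"dy": 0,"dz": 0,"gripper": -0.15},{"rx": 0,"ry": 0,"rz": 0,"dx": 0,"dy": 0,"dz": 0,"gripper": -0.15}])

```text
clock: 21.58
tcp_pos: [0.489, -0.2058, 0.1437]
orientation: [0.075, -3.14, 0.003]
contact_force: [-0.2, 0.1, -0.2]
grip_width: 0.0364
gripper_force: 0.0
```

```bash
python3 go.py .4905 -.2069 .048 2.6
```

```text
tcp [ 0.489  -0.2058  0.1437] turn first, tool-deg [-0.11 -0.07  0.15] then shift mm (turned axes) [-1.5 -1.1 95.7]  unturned [-1.6 -0.9 95.7]
```

Call:
step_arm(moves=[{"rx": 0,"ry": 0,"rz": 0,"dx": -1.5,"dy": -1,"dz": 16,"gripper": -0.15},{"rx": 0,"ry": 0,"rz": 0,"dx": 0,"dy": 0,"dz": 15,"gripper": -0.15},{"rx": 0,"ry": 0,"rz": 0,"dx": 0,"dy": 0,"dz": 15,"gripper": -0.15},{"rx": 0,"ry": 0,"rz": 0,"dx": 0,"dy": 0,"dz": 15,"gripper": -0.15},{"rx": 0,"ry": 0,"rz": 0,"dx": 0,"dy": 0,"dz": 15,"gripper": -0.15},{"rx": 0,"ry": 0,"rz": 0,"dx": 0,"dy": 0,"dz": 10,"gripper": -0.15},{"rx": 0,"ry": 0,"rz": 0,"dx": 0,"dy": 0,"dz": 7,"gripper": -0.15},{"rx": 0,"ry": 0,"rz": 0,"dx": 0,"dy": 0,"dz": 3,"gripper": -0.15},{"rx": 0,"ry": 0,"rz": 0,"dx": 0,"dy": 0,"dz": 0,"gripper": -0.15},{"rx": 0,"ry": 0,"rz": 0,"dx": 0,"dy": 0,"dz": 0,"gripper": -0.15},{"rx": 0,"ry": 0,"rz": 0,"dx": 0,"dy": 0,"dz": 0,"gripper": -1},{"rx": 0,"ry": 0,"rz": 0,"dx": 0,"dy": 0,"dz": 0,"gripper": -1},{"rx": 0,"ry": 0,"rz": 0,"dx": 0,"dy": 0,"dz": 0,"gripper": -1},{"rx": 0,"ry": 0,"rz": 0,"dx": 0,"dy": 0,"dz": 0,"gripper": -1}])

```text
clock: 23.32
tcp_pos: [0.4906, -0.2067, 0.0483]
orientation: [0.074, -3.14, 0.001]
contact_force: [-0.2, 4.9, 4.4]
grip_width: 0.0149
gripper_force: 29.6
```

```bash
python3 go.py .523 .174 .13 -5.7
```

```text
tcp [ 0.4906 -0.2067  0.0483] turn first, tool-deg [-0.03 -0.04  8.42] then shift mm (turned axes) [  5.5 382.  -81.7]  unturned [-50.4 378.6 -81.9]
```

Call:
step_arm(moves=[{"rx": 0,"ry": 0,"rz": 0,"dx": 0,"dy": 0,"dz": -8,"gripper": -1},{"rx": 0,"ry": 0,"rz": 0,"dx": 0,"dy": 0,"dz": -20,"gripper": -1},{"rx": 0,"ry": 0,"rz": 0,"dx": 0,"dy": 0,"dz": -27,"gripper": -1},{"rx": 0,"ry": 0,"rz": 0,"dx": 0,"dy": 0,"dz": -27,"gripper": -1},{"rx": 0,"ry": 0,"rz": 4.2,"dx": 0,"dy": 0,"dz": 0,"gripper": -1},{"rx": 0,"ry": 0,"rz": 4.2,"dx": 0,"dy": 0,"dz": 0,"gripper": -1},{"rx": 0,"ry": 0,"rz": 0,"dx": 0.5,"dy": 15,"dz": 0,"gripper": -1},{"rx": 0,"ry": 0,"rz": 0,"dx": 0.5,"dy": 30,"dz": 0,"gripper": -1},{"rx": 0,"ry": 0,"rz": 0,"dx": 0.5,"dy": 38,"dz": 0,"gripper": -1},{"rx": 0,"ry": 0,"rz": 0,"dx": 0.5,"dy": 38,"dz": 0,"gripper": -1},{"rx": 0,"ry": 0,"rz": 0,"dx": 0.5,"dy": 38,"dz": 0,"gripper": -1},{"rx": 0,"ry": 0,"rz": 0,"dx": 0.5,"dy": 38,"dz": 0,"gripper": -1},{"rx": 0,"ry": 0,"rz": 0,"dx": 0.5,"dy": 38,"dz": 0,"gripper": -1},{"rx": 0,"ry": 0,"rz": 0,"dx": 0.5,"dy": 38,"dz": 0,"gripper": -1},{"rx": 0,"ry": 0,"rz": 0,"dx": 0.5,"dy": 38,"dz": 0,"gripper": -1},{"rx": 0,"ry": 0,"rz": 0,"dx": 0.5,"dy": 38,"dz": 0,"gripper": -1},{"rx": 0,"ry": 0,"rz": 0,"dx": 0.5,"dy": 22,"dz": 0,"gripper": -1},{"rx": 0,"ry": 0,"rz": 0,"dx": 0,"dy": 12,"dz": 0,"gripper": -1},{"rx": 0,"ry": 0,"rz": 0,"dx": 0,"dy": 0,"dz": 0,"gripper": -1},{"rx": 0,"ry": 0,"rz": 0,"dx": 0,"dy": 0,"dz": 0,"gripper": -1}])

```text
clock: 25.82
tcp_pos: [0.5235, 0.1715, 0.129]
orientation: [-0.161, -3.137, 0.006]
contact_force: [-0.3, -0.8, -1.4]
grip_width: 0.0146
gripper_force: 29.4
```

```bash
python3 go.py .523 .1743 .049 -5.7
```

```text
tcp [0.5235 0.1715 0.129 ] turn first, tool-deg [-0.22 -0.   -0.19] then shift mm (turned axes) [ 0.8  2.8 80. ]  unturned [ 0.8  3.1 80. ]
```

Call:
step_arm(moves=[{"rx": 0,"ry": 0,"rz": 0,"dx": 0.8,"dy": 3,"dz": 0,"gripper": -1},{"rx": 0,"ry": 0,"rz": 0,"dx": 0,"dy": 0,"dz": 15,"gripper": -1},{"rx": 0,"ry": 0,"rz": 0,"dx": 0,"dy": 0,"dz": 15,"gripper": -1},{"rx": 0,"ry": 0,"rz": 0,"dx": 0,"dy": 0,"dz": 15,"gripper": -1},{"rx": 0,"ry": 0,"rz": 0,"dx": 0,"dy": 0,"dz": 10,"gripper": -1},{"rx": 0,"ry": 0,"rz": 0,"dx": 0,"dy": 0,"dz": 7,"gripper": -1},{"rx": 0,"ry": 0,"rz": 0,"dx": 0,"dy": 0,"dz": 6,"gripper": -1},{"rx": 0,"ry": 0,"rz": 0,"dx": 0,"dy": 0,"dz": 5,"gripper": -1},{"rx": 0,"ry": 0,"rz": 0,"dx": 0,"dy": 0,"dz": 4,"gripper": -1},{"rx": 0,"ry": 0,"rz": 0,"dx": 0,"dy": 0,"dz": 3,"gripper": -1},{"rx": 0,"ry": 0,"rz": 0,"dx": 0,"dy": 0,"dz": 0.6,"gripper": -1},{"rx": 0,"ry": 0,"rz": 0,"dx": 0,"dy": 0,"dz": 0,"gripper": -1},{"rx": 0,"ry": 0,"rz": 0,"dx": 0,"dy": 0,"dz": 0,"gripper": -1}])

```text
clock: 27.45
tcp_pos: [0.5235, 0.1743, 0.0496]
orientation: [0.161, 3.137, -0.006]
contact_force: [-3.4, -5.0, 12.3]
grip_width: 0.0149
gripper_force: 30.6
```

Call:
step_arm(moves=[{"rx": 0,"ry": 0,"rz": 0,"dx": 0,"dy": 0,"dz": 0,"gripper": -1},{"rx": 0,"ry": 0,"rz": 0,"dx": 0,"dy": 0,"dz": 0,"gripper": -0.5},{"rx": 0,"ry": 0,"rz": 0,"dx": 0,"dy": 0,"dz": 0,"gripper": -0.2},{"rx": 0,"ry": 0,"rz": 0,"dx": 0,"dy": 0,"dz": 0,"gripper": -0.15},{"rx": 0,"ry": 0,"rz": 0,"dx": 0,"dy": 0,"dz": 0,"gripper": -0.15},{"rx": 0,"ry": 0,"rz": 0,"dx": 0,"dy": 0,"dz": -10,"gripper": -0.15},{"rx": 0,"ry": 0,"rz": 0,"dx": 0,"dy": 0,"dz": -25,"gripper": -0.15},{"rx": 0,"ry": 0,"rz": 0,"dx": 0,"dy": 0,"dz": -30,"gripper": -0.15},{"rx": 0,"ry": 0,"rz": 0,"dx": 0,"dy": 0,"dz": -30,"gripper": -0.15},{"rx": 0,"ry": 0,"rz": 0,"dx": 0,"dy": 0,"dz": 0,"gripper": -0.15}])

```text
clock: 28.7
tcp_pos: [0.5246, 0.1769, 0.1463]
orientation: [0.158, 3.133, -0.0]
contact_force: [-0.4, 0.3, -0.9]
grip_width: 0.0365
gripper_force: 0.0
```

```bash
python3 go.py .4903 -.2672 .145 2.7
python3 - <<'E'
from h import *
f=r.grab_frame("wrist"); cv2.imwrite("pics/w7.png",f)
E
```

```text
tcp [0.5246 0.1769 0.1463] turn first, tool-deg [-0.02  0.26 -8.48] then shift mm (turned axes) [  55.2 -442.     1.3]  unturned [ -10.6 -445.3    1.3]
```

View pics/w7.png

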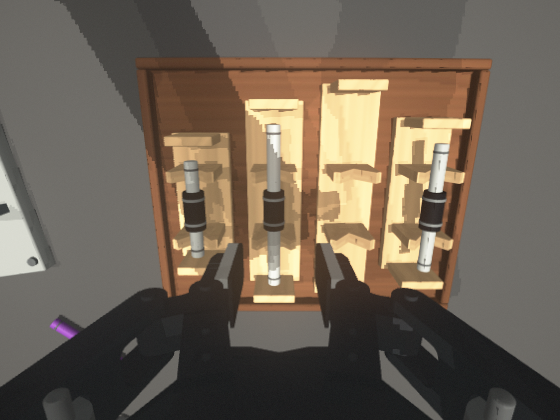

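The 125 is seated at (274,208), and the 75 and 100 are undisturbed. Next the 150.

Call:
step_arm(moves=[{"rx": 0,"ry": 0,"rz": -4.2,"dx": 0,"dy": 0,"dz": 0,"gripper": -0.15},{"rx": 0,"ry": 0,"rz": -4.3,"dx": 0,"dy": 0,"dz": 0,"gripper": -0.15},{"rx": 0,"ry": 0,"rz": 0,"dx": 5,"dy": -40,"dz": 0,"gripper": -0.15},{"rx": 0,"ry": 0,"rz": 0,"dx": 5,"dy": -40,"dz": 0,"gripper": -0.15},{"rx": 0,"ry": 0,"rz": 0,"dx": 5,"dy": -40,"dz": 0,"gripper": -0.15},{"rx": 0,"ry": 0,"rz": 0,"dx": 5,"dy": -40,"dz": 0,"gripper": -0.15},{"rx": 0,"ry": 0,"rz": 0,"dx": 5,"dy": -40,"dz": 0,"gripper": -0.15},{"rx": 0,"ry": 0,"rz": 0,"dx": 5,"dy": -40,"dz": 0,"gripper": -0.15},{"rx": 0,"ry": 0,"rz": 0,"dx": 5,"dy": -40,"dz": 0,"gripper": -0.15},{"rx": 0,"ry": 0,"rz": 0,"dx": 5,"dy": -40,"dz": 0,"gripper": -0.15},{"rx": 0,"ry": 0,"rz": 0,"dx": 5,"dy": -40,"dz": 0,"gripper": -0.15},{"rx": 0,"ry": 0,"rz": 0,"dx": 5,"dy": -40,"dz": 0,"gripper": -0.15},{"rx": 0,"ry": 0,"rz": 0,"dx": 4,"dy": -42,"dz": 0,"gripper": -0.15},{"rx": 0,"ry": 0,"rz": 0,"dx": 0,"dy": 0,"dz": 0,"gripper": -0.15},{"rx": 0,"ry": 0,"rz": 0,"dx": 0,"dy": 0,"dz": 0,"gripper": -0.15},{"rx": 0,"ry": 0,"rz": 0,"dx": 0,"dy": 0,"dz": 0,"gripper": -0.15}])

```text
clock: 30.75
tcp_pos: [0.4902, -0.2661, 0.1442]
orientation: [0.078, -3.14, 0.003]
contact_force: [-0.5, 0.8, -0.7]
grip_width: 0.0365
gripper_force: 0.0
```

```bash
python3 go.py .4903 -.2672 .048 2.7
```

```text
tcp [ 0.4902 -0.2661  0.1442] turn first, tool-deg [-0.1  -0.06  0.15] then shift mm (turned axes) [-0.  -1.1 96.2]  unturned [-0.1 -0.9 96.2]
```

Call:
step_arm(moves=[{"rx": 0,"ry": 0,"rz": 0,"dx": 0,"dy": -1,"dz": 16,"gripper": -0.15},{"rx": 0,"ry": 0,"rz": 0,"dx": 0,"dy": 0,"dz": 15,"gripper": -0.15},{"rx": 0,"ry": 0,"rz": 0,"dx": 0,"dy": 0,"dz": 15,"gripper": -0.15},{"rx": 0,"ry": 0,"rz": 0,"dx": 0,"dy": 0,"dz": 15,"gripper": -0.15},{"rx": 0,"ry": 0,"rz": 0,"dx": 0,"dy": 0,"dz": 15,"gripper": -0.15},{"rx": 0,"ry": 0,"rz": 0,"dx": 0,"dy": 0,"dz": 10,"gripper": -0.15},{"rx": 0,"ry": 0,"rz": 0,"dx": 0,"dy": 0,"dz": 7,"gripper": -0.15},{"rx": 0,"ry": 0,"rz": 0,"dx": 0,"dy": 0,"dz": 3,"gripper": -0.15},{"rx": 0,"ry": 0,"rz": 0,"dx": 0,"dy": 0,"dz": 0,"gripper": -0.15},{"rx": 0,"ry": 0,"rz": 0,"dx": 0,"dy": 0,"dz": 0,"gripper": -0.15},{"rx": 0,"ry": 0,"rz": 0,"dx": 0,"dy": 0,"dz": 0,"gripper": -1},{"rx": 0,"ry": 0,"rz": 0,"dx": 0,"dy": 0,"dz": 0,"gripper": -1},{"rx": 0,"ry": 0,"rz": 0,"dx": 0,"dy": 0,"dz": 0,"gripper": -1},{"rx": 0,"ry": 0,"rz": 0,"dx": 0,"dy": 0,"dz": 0,"gripper": -1}])

```text
clock: 32.5
tcp_pos: [0.4903, -0.2668, 0.0489]
orientation: [0.077, -3.14, -0.0]
contact_force: [-0.7, 5.7, 4.0]
grip_width: 0.0146
gripper_force: 29.6
```

```bash
python3 go.py .529 .2331 .13 -5.7
```

```text
tcp [ 0.4903 -0.2668  0.0489] turn first, tool-deg [ 0.   -0.05  8.51] then shift mm (turned axes) [ 11.1 501.3 -81.1]  unturned [-63.2 497.4 -81.1]
```

Call:
step_arm(moves=[{"rx": 0,"ry": 0,"rz": 0,"dx": 0,"dy": 0,"dz": -8,"gripper": -1},{"rx": 0,"ry": 0,"rz": 0,"dx": 0,"dy": 0,"dz": -20,"gripper": -1},{"rx": 0,"ry": 0,"rz": 0,"dx": 0,"dy": 0,"dz": -27,"gripper": -1},{"rx": 0,"ry": 0,"rz": 0,"dx": 0,"dy": 0,"dz": -27,"gripper": -1},{"rx": 0,"ry": 0,"rz": 4.2,"dx": 0,"dy": 0,"dz": 0,"gripper": -1},{"rx": 0,"ry": 0,"rz": 4.2,"dx": 0,"dy": 0,"dz": 0,"gripper": -1},{"rx": 0,"ry": 0,"rz": 0,"dx": 1,"dy": 15,"dz": 0,"gripper": -1},{"rx": 0,"ry": 0,"rz": 0,"dx": 1,"dy": 30,"dz": 0,"gripper": -1},{"rx": 0,"ry": 0,"rz": 0,"dx": 1,"dy": 43,"dz": 0,"gripper": -1},{"rx": 0,"ry": 0,"rz": 0,"dx": 1,"dy": 43,"dz": 0,"gripper": -1},{"rx": 0,"ry": 0,"rz": 0,"dx": 1,"dy": 43,"dz": 0,"gripper": -1},{"rx": 0,"ry": 0,"rz": 0,"dx": 1,"dy": 43,"dz": 0,"gripper": -1},{"rx": 0,"ry": 0,"rz": 0,"dx": 1,"dy": 43,"dz": 0,"gripper": -1},{"rx": 0,"ry": 0,"rz": 0,"dx": 1,"dy": 43,"dz": 0,"gripper": -1},{"rx": 0,"ry": 0,"rz": 0,"dx": 1,"dy": 43,"dz": 0,"gripper": -1},{"rx": 0,"ry": 0,"rz": 0,"dx": 1,"dy": 43,"dz": 0,"gripper": -1},{"rx": 0,"ry": 0,"rz": 0,"dx": 1,"dy": 43,"dz": 0,"gripper": -1},{"rx": 0,"ry": 0,"rz": 0,"dx": 0,"dy": 43,"dz": 0,"gripper": -1},{"rx": 0,"ry": 0,"rz": 0,"dx": 0,"dy": 18,"dz": 0,"gripper": -1},{"rx": 0,"ry": 0,"rz": 0,"dx": 0,"dy": 9,"dz": 0,"gripper": -1}])

```text
clock: 35.0
tcp_pos: [0.5283, 0.2325, 0.1291]
orientation: [-0.153, -3.137, 0.005]
contact_force: [-0.1, -0.6, -0.6]
grip_width: 0.015
gripper_force: 29.4
```

Call:
step_arm(moves=[{"rx": 0,"ry": 0,"rz": 0,"dx": 0,"dy": 0,"dz": 0,"gripper": -1},{"rx": 0,"ry": 0,"rz": 0,"dx": 0,"dy": 0,"dz": 0,"gripper": -1},{"rx": 0,"ry": 0,"rz": 0,"dx": 0,"dy": 0,"dz": 0,"gripper": -1}])

```text
clock: 35.38
tcp_pos: [0.5289, 0.2304, 0.1293]
orientation: [-0.158, -3.137, 0.005]
contact_force: [-0.0, 0.1, -1.1]
grip_width: 0.015
gripper_force: 29.4
```

```bash
python3 go.py .529 .2335 .0496 -5.7
```

```text
tcp [0.5289 0.2304 0.1293] turn first, tool-deg [-0.19 -0.   -0.08] then shift mm (turned axes) [ 0.2  3.1 79.7]  unturned [ 0.2  3.3 79.7]
```

Call:
step_arm(moves=[{"rx": 0,"ry": 0,"rz": 0,"dx": 0.2,"dy": 3,"dz": 0,"gripper": -1},{"rx": 0,"ry": 0,"rz": 0,"dx": 0,"dy": 0,"dz": 15,"gripper": -1},{"rx": 0,"ry": 0,"rz": 0,"dx": 0,"dy": 0,"dz": 15,"gripper": -1},{"rx": 0,"ry": 0,"rz": 0,"dx": 0,"dy": 0,"dz": 15,"gripper": -1},{"rx": 0,"ry": 0,"rz": 0,"dx": 0,"dy": 0,"dz": 10,"gripper": -1},{"rx": 0,"ry": 0,"rz": 0,"dx": 0,"dy": 0,"dz": 7,"gripper": -1},{"rx": 0,"ry": 0,"rz": 0,"dx": 0,"dy": 0,"dz": 6,"gripper": -1},{"rx": 0,"ry": 0,"rz": 0,"dx": 0,"dy": 0,"dz": 5,"gripper": -1},{"rx": 0,"ry": 0,"rz": 0,"dx": 0,"dy": 0,"dz": 4,"gripper": -1},{"rx": 0,"ry": 0,"rz": 0,"dx": 0,"dy": 0,"dz": 3,"gripper": -1},{"rx": 0,"ry": 0,"rz": 0,"dx": 0,"dy": 0,"dz": 0.4,"gripper": -1},{"rx": 0,"ry": 0,"rz": 0,"dx": 0,"dy": 0,"dz": 0,"gripper": -1},{"rx": 0,"ry": 0,"rz": 0,"dx": 0,"dy": 0,"dz": 0,"gripper": -1}])

```text
clock: 37.0
tcp_pos: [0.5292, 0.2333, 0.0496]
orientation: [0.157, 3.137, -0.006]
contact_force: [-2.3, -3.1, 7.1]
grip_width: 0.0147
gripper_force: 30.1
```

Call:
step_arm(moves=[{"rx": 0,"ry": 0,"rz": 0,"dx": 0,"dy": 0,"dz": 0.3,"gripper": -1},{"rx": 0,"ry": 0,"rz": 0,"dx": 0,"dy": 0,"dz": 0,"gripper": -0.5},{"rx": 0,"ry": 0,"rz": 0,"dx": 0,"dy": 0,"dz": 0,"gripper": -0.2},{"rx": 0,"ry": 0,"rz": 0,"dx": 0,"dy": 0,"dz": 0,"gripper": -0.15},{"rx": 0,"ry": 0,"rz": 0,"dx": 0,"dy": 0,"dz": 0,"gripper": -0.15},{"rx": 0,"ry": 0,"rz": 0,"dx": 0,"dy": 0,"dz": -10,"gripper": -0.15},{"rx": 0,"ry": 0,"rz": 0,"dx": 0,"dy": 0,"dz": -25,"gripper": -0.15},{"rx": 0,"ry": 0,"rz": 0,"dx": 0,"dy": 0,"dz": -30,"gripper": -0.15},{"rx": 0,"ry": 0,"rz": 0,"dx": 0,"dy": 0,"dz": -30,"gripper": -0.15},{"rx": 0,"ry": 0,"rz": 0,"dx": 0,"dy": 0,"dz": -30,"gripper": -0.15},{"rx": 0,"ry": 0,"rz": 0,"dx": 0,"dy": 0,"dz": 0,"gripper": -0.15},{"rx": 0,"ry": 0,"rz": 0,"dx": 0,"dy": 0,"dz": 0,"gripper": -0.15}])

```text
clock: 38.5
tcp_pos: [0.5285, 0.2349, 0.1734]
orientation: [-0.155, -3.137, 0.005]
contact_force: [0.2, -0.1, -1.4]
grip_width: 0.0361
gripper_force: 0.0
```

Run:
```python
from h import *
f=r.grab_frame("wrist"); cv2.imwrite("pics/w8.png",f)
```

```text
(no output)
```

View pics/w8.png

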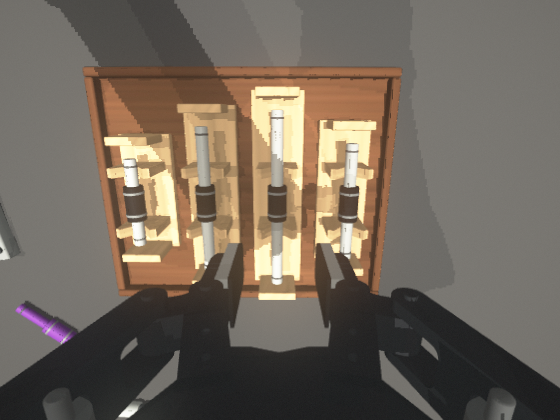

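All four rods lie in their saddles between the cheeks, at (135,203), (206,203), (278,203) and (349,203), and the gripper is clear. Handing in.

```bash
python3 -c "
from bench import r
print(r.hand_in())"
```

```text
the job is handed in; nothing more can be done
None
```

All four setting standards were seated in their own nests in the last camera view and the job is handed in at about 38.5 s on the robot's clock; the hand-in returned no verdict, and the micrometer and bottle were not re-imaged at the end.

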